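Fill the ink-bottle tray, then jack up its edge and hold it

TASK

First stand the two loose ink bottles upright in the two empty pockets of the white tilting tray. Then pick up the small red lever jack and set it down with its round steel saddle centred under the yellow lift pad on the tray's side lug, and press the jack's handle all the way down, so that the jack alone raises that side of the tray with all four bottles still standing in their pockets. Finish while still holding the handle fully down (do not let go), so that I can slip a support under; leave the other things on the table where they are.

Things in the scene. Friction and masses are not known exactly. Their poses are not given: they have to be found in the camera images.
- stand: fixed dark steel stand that carries the white tilting tray (tray 160 mm along x, 170 mm along y, 24 mm thick, its underside 45 mm and its top 69 mm above the table). Origin: on the table under the centre of the tray; z up; the lift lug, a steel tongue 50 mm wide, sticks out 57 mm from the tray's edge to the stand's -y; the hinge runs along x on the far side, at y = +92 mm, z = 45 mm
- tray (a joint): tilt of the tray about its hinge (rad): 0 lying level on the stand, grows as the lug side (-y) rises; it falls back by its own weight; the jack's full stroke raises it about 0.13
- lift_pad (a point): centre of the underside of the yellow lift pad, a disc 30 mm in diameter under the lug, 32 mm out from the tray's edge, 42 mm above the table while the tray is level; a yellow disc of the same size marks the spot on top of the lug (lug top 55 mm above the table). Axes as the stand's; it rises with the tray
- pocket_1 (a point): centre of the floor of an empty front pocket of the tray: round, 42 mm wide, 18 mm deep, floor 51 mm above the table; 80 mm from pocket_2. Axes as the stand's: z out of the pocket
- pocket_2 (a point): the other empty front pocket, same size, on the lug side
- pocket_3 (a point): floor centre of the back pocket behind pocket_1 (75 mm farther in x); bottle_seated_1 stands in it
- pocket_4 (a point): floor centre of the back pocket behind pocket_2; bottle_seated_2 stands in it
- bottle_blue: loose ink bottle with teal-blue body and white pointed cap, standing on the table: body 32 mm in diameter and 66 mm high, cap 20 mm in diameter above that, 98 mm in all, about 50 g. Origin at the centre of its underside, z up
- bottle_orange: loose ink bottle with orange-brown body and black cap, same size and origin
- bottle_seated_1: ink bottle with black body and white cap, same size, already standing in pocket_3; leave it there
- bottle_seated_2: ink bottle with cream-coloured body and cap, same size, already standing in pocket_4; leave it there
- jack: small red lever jack, loose, about 0.8 kg; base plate 56 mm wide, 8 mm thick, from x = -152 to +80 mm. Origin on its underside below the centre of its grip block; x points to the saddle, z up. Grip block: 36 mm wide in y, 44 mm long in x, top 62 mm above the table: take it from above, fingers closing along y
- saddle_top (a point): centre of the top of the jack's round steel saddle (30 mm in diameter), at jack x = +60 mm, y = 0; 34 mm above the table with the handle up, 70 mm at full stroke
- handle_pad (a point): centre of the upper face of the black pad (44 mm along the handle, 32 mm wide, 9 mm thick) at the end of the jack's handle, which turns about an axis along jack y at jack x = -45, z = 45 mm. This point is at jack x = -122, z = 95 mm with the handle up (the handle rises 30 degrees towards its end), at x = -137, z = 42 mm with it down
- handle (a joint): jack handle (rad): 0 up as it stands by itself (spring and load push it back up), 0.6 fully down at its stop; the saddle rises 60 mm per rad, it meets the pad at about 0.13. Pressing takes about 2 to 6 N at the pad, more only against the stop
- pencil: red pencil, 139 mm, lying on the table; leave alone
- marker: white and red marker pen, 135 mm, lying on the table; leave alone
Things that resemble listed ones, but are neither listed nor needed, are in the scene too. Leave any green look-alike of the bottle_orange alone.

How it is judged:
By the outcome, as a careful person would: the job done as asked, in the order asked, and still so for the second after the job is handed in, while the arm keeps its last pose, push and grip.
It also fails if it takes over 72 s, if anything falls off the work surface, if the arm or the gripper's body presses on something with over 40 N, if the wrist force passes 120 N, or if a joint passes its speed limit or range.

ROBOT

A 7-joint arm with a two-finger parallel gripper is mounted at the origin on a cart in front of the work surface, level with it; the furniture and walls round the work are solid. World frame = base frame: x ahead of the robot, y to its left, z up, the work surface at z = 0. Lengths are in m, angles in rad, forces in N, time in s.
With the tool pointing down it reaches from about 0.425 to 0.875 m from the base axis. Payload 9.9 kg.
Tool frame: the origin (TCP) lies midway between the tips of the shut fingers; the grasp point (between the pads) lies 19 mm behind it; z points along the fingers, y is the line along which they close (so a half turn about z gives the same grasp; the last joint's range is limited). The gripper opens to 85 mm and grips with 20 to 120 N. Pads are 22 mm wide; open, the fingers measure 114 mm over their backs; the gripper's body (76 mm by 85 mm) begins 54 mm behind the grasp point. The pads swing forward as they close: fully open they stand 13 mm farther back than shut.
Start: joints at [-0.084, 0.576, 0.025, 1.437, -0.015, 1.129, -0.057], TCP at [0.675, 0, 0.231] pointing down, gripper open.
Joint ranges: [-2.76, 2.76], [-0.34, 2.15], [-1.52, 1.57], [0.19, 2.46], [-1.09, 4.23], [0.17, 1.99], [-2.82, 2.82]. Speed limits (rad/s): [2.22, 2.22, 3.01, 3.01, 3.14, 3.14, 3.14].

INTERFACE

Orientations are given as a unit quaternion [x, y, z, w].
In Python, from rig import env gives the robot as it stands. The module is installed in compiled form; this text tells all that it offers.
- The arm moves only by the tool play_rows, never from a script. Its argument "series" is a list of rows, each a list of 7 numbers: the turn, a rotation vector about the tool's x, y, z in degrees, then the shift along the tool's x, y, z in mm, then the finger opening in mm, from 0 to 85.4. In form: [[wx, wy, wz, x, y, z, grip], ...]. A call has exactly 5 rows; each row shifts and turns the commanded pose from where the row before left it, along the tool's axes as they then stand; what a row does not reach is not made up. A row lasts 1/8 s, in which the tool goes at most 62.5 mm and 10.7 degrees, less where a joint would pass 70% of its speed; a pose out of reach is approached as far as the arm can. A call with a gripper value outside its range is refused whole. The fingers move at their own pace and stop on an object; "newtons" is the grip in N (left out, the last holds). Time passes only in rows, so rows that do not move let the fingers close, or fill a call up. It gives the time, the measured TCP pose, the force, the opening and the grip force at its end, in the units of the state.
- env.get_obs(): the state, without advancing time (a new reading comes with each control period).
- env.camera(name): name is "scene" or "side" or "wrist"; returns a dict with "img" (400x640x3 uint8, red, green, blue), "intrinsics" (3x3 intrinsics, pixels), "R" (3x3) and "t" (3): a world point X has camera coordinates R X + t. Camera axes: x right, y down, z forward; pixel columns grow to the right and rows downward; lengths in m; the calibration is good to about 2 mm. A picture is of the moment at which its call begins. There is no depth.
- env.hand_in(): hands the job in; it is judged then, once.
Trained networks look in a picture, given as the dict that the camera call returned (one of the last four; its "shot" number tells which), for a name from the list of things; names that differ only in an ending like _2 or _b are one class to them, and where a whole thing is asked for, a point or a joint stands for the part that bears it (a point fixed in the world has none). Each returns a list of dicts, best first, with "confidence" (0 to 1); they miss things now and then, are a little off and sometimes report something else, mostly with a low value. They report only what shows in the picture. A call takes as long as a camera call. They do not tell look-alikes from the thing itself.
- env.trace(picture, name): "mask" (400x640 bool, what is visible of it).
- env.spot_point(picture, name): "xyz" ([x, y, z] in m, in world coordinates, good to about 4 mm: a listed point, or the origin of a listed thing).
The state is a dict: "time_s": time; "joint_positions": joint angles; "qd": joint speeds; "effort": joint torques, N m; "tool_pos": TCP position; "tcp_rot": TCP orientation; "ft_force": force on the tool from outside, world axes, zero at the start; "wrist_torque": the same for the moment, N m; "gripper_width": opening from 0.0 (shut) to 1.0 (fully open); "grasp_force": force on a finger pad.
Only numpy, scipy, OpenCV 4.12 (cv2) and the standard library are available. Lean on these libraries where they do the work, as an engineer would, in place of code of your own. Each camera call takes 0.05 s, during which the arm holds its last target. There are 200 camera calls.

## Working session

There is one attempt and no reset: what is moved stays moved. The work goes in short steps, Python scripts to look and compute and a tool call to move; the robot and the scene stay as the last step left them, time stands still between calls to the robot, and variables do not carry over. Pictures are saved under pics/ and viewed, at most 13 in all, crops included, and the job is handed in when it is done.

Besides the shell and the picture viewer there is one more tool, called as name(argument=value, ...) on one line, values as JSON. play_rows: Moves the arm, as the interface text tells. Its arguments: {"type":"object","properties":{"series":{"type":"array"},"newtons":{"type":"number"}},"required":["series"]}

```bash
mkdir -p pics; python3 - <<'E'
from rig import env
import cv2
for n in ("scene","side"):
    p=env.camera(n); cv2.imwrite(f"pics/{n}0.png",p["img"][:,:,::-1])
    for k in ["lift_pad","pocket_1","pocket_2","pocket_3","pocket_4","bottle_blue","bottle_orange","jack","saddle_top","handle_pad","stand","pencil","marker"]:
        print(n,k,[(d["xyz"].round(3).tolist() if hasattr(d["xyz"],'round') else d["xyz"],round(d["confidence"],2)) for d in env.spot_point(p,k)][:5])
    print(p["intrinsics"],p["R"],p["t"])
o=env.get_obs();print(o)
E
```

```text
scene lift_pad [([0.4453, -0.2173, 0.0409], 0.7), ([0.4901, -0.1423, 0.0479], 0.6)]
scene pocket_1 [([0.4858, -0.1451, 0.0543], 0.88), ([0.4249, -0.0558, 0.0502], 0.87), ([0.4131, -0.1344, 0.0461], 0.75), ([0.4955, -0.0651, 0.054], 0.58)]
scene pocket_2 [([0.4858, -0.1451, 0.0543], 0.88), ([0.4249, -0.0558, 0.0502], 0.87), ([0.4131, -0.1344, 0.0461], 0.75), ([0.4955, -0.0651, 0.054], 0.58)]
scene pocket_3 [([0.4858, -0.1451, 0.0543], 0.88), ([0.4249, -0.0558, 0.0502], 0.87), ([0.4131, -0.1344, 0.0461], 0.75), ([0.4955, -0.0651, 0.054], 0.58)]
scene pocket_4 [([0.4858, -0.1451, 0.0543], 0.88), ([0.4249, -0.0558, 0.0502], 0.87), ([0.4131, -0.1344, 0.0461], 0.75), ([0.4955, -0.0651, 0.054], 0.58)]
scene bottle_blue [([0.3843, -0.3629, 0.0009], 0.87), ([0.4969, -0.0678, 0.0511], 0.59), ([0.3372, -0.272, 0.0026], 0.32)]
scene bottle_orange [([0.2715, -0.2569, -0.0049], 0.96), ([0.3392, -0.2726, 0.0007], 0.72)]
scene jack [([0.4895, -0.4154, 0.0017], 0.94)]
scene saddle_top [([0.4367, -0.3755, 0.032], 0.5)]
scene handle_pad [([0.5812, -0.4895, 0.0975], 0.73)]
scene stand [([0.4587, -0.0948
[... 2033 characters left out ...]
ray([-0.08377702,  0.57566995,  0.02493268,  1.43711187, -0.01498682,
        1.12898277, -0.0565124 ]), 'qd': array([-0.00138308,  0.00074157, -0.00046617,  0.00142627, -0.00183531,
       -0.00012176,  0.00169396]), 'effort': array([ 6.07293387e-04, -7.65496588e+01,  2.24888965e+00, -2.86296701e+01,
        1.52734166e-02,  2.80301712e-03, -5.06216031e-05]), 'tool_pos': array([ 6.75004688e-01, -3.27319367e-05,  2.31305594e-01]), 'tcp_rot': array([ 7.07127696e-01,  7.07085866e-01, -3.10950936e-06,  1.36708176e-05]), 'ft_force': array([0.6357585 , 0.03318994, 0.73338541]), 'wrist_torque': array([-0.03861445,  0.04330718, -0.02314811]), 'grasp_force': 0.0, 'gripper_width': 0.9994719289779755}
```

View pics/scene0.png

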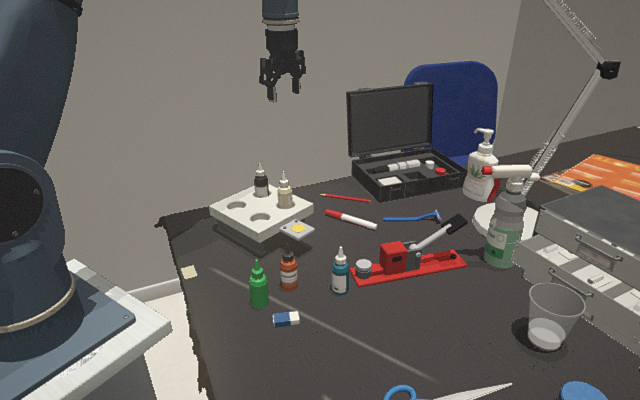

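View pics/side0.png

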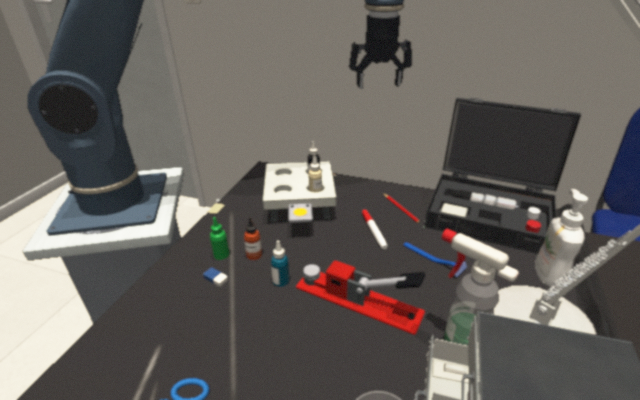

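The scene picture shows three candidates: a green bottle at (259,285), an orange-brown one with a black cap at (289,270) and a teal one with a white cap at (340,271). The orange-brown one matches bottle_orange, and the green one is the look-alike. The tray is at (262,212), its yellow mark at (298,229) and the jack at (408,260).

```bash
cat > h.py <<'E'
from rig import env
import cv2, numpy as np
from scipy.spatial.transform import Rotation as Ro
np.set_printoptions(precision=4,suppress=True)
def st():
    o=env.get_obs(); R=Ro.from_quat(o["tcp_rot"]).as_matrix()
    print("t",round(o["time_s"],2),"tcp",o["tool_pos"],"yhead",round(np.degrees(np.arctan2(R[1,1],R[0,1])),2),"tilt",R[:,2],"F",o["ft_force"],"w",round(o["gripper_width"]*85.4,1),"gf",round(o["grasp_force"],1),"q",o["joint_positions"]);return o,R
def to(target):
    o,R=st(); d=R.T@(np.array(target)-o["tool_pos"])*1000; print("shift mm",d); return d
def pix(p,X):
    c=p["R"]@np.array(X)+p["t"]; u=p["intrinsics"]@c; return u[:2]/u[2]
def ray(p,uv,z):
    d=p["R"].T@np.linalg.solve(p["intrinsics"],[uv[0],uv[1],1]); c=-p["R"].T@p["t"]
    return c+d*(z-c[2])/d[2]
def spots(p,names):
    for k in names: print(k,[(np.round(d["xyz"],4).tolist(),round(d["confidence"],2)) for d in env.spot_point(p,k)][:5])
E
python3 - <<'E'
import cv2
a=cv2.imread('pics/scene0.png')[165:325,205:485]
cv2.imwrite('pics/crop0.png',cv2.resize(a,None,fx=2.8,fy=2.8,interpolation=cv2.INTER_CUBIC))
E
```

play_rows(series=[[0, 0, -10.2, 0, 0, 0, 60], [0, 0, -10.2, 0, 0, 0, 60], [0, 0, -10.2, 0, 0, 0, 60], [0, 0, -10.2, 0, 0, 0, 60], [0, 0, -10.2, 0, 0, 0, 60]], newtons=40)

```text
time_s: 2.02
tool_pos: [0.675, -0.0001, 0.2313]
tcp_rot: [0.331, 0.944, -0.0, 0.0]
ft_force: [-0.7, 0.4, 0.0]
gripper_width: 0.7
grasp_force: 0.0
```

View pics/crop0.png

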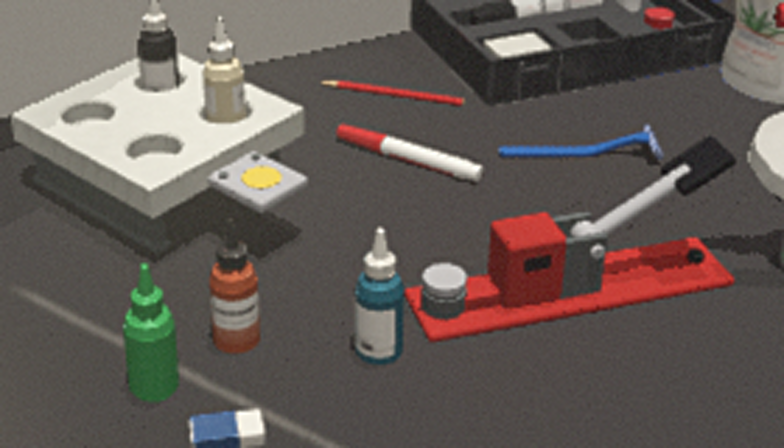

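```bash
python3 -c "
from h import *
to([.45,-.24,.23]);to([.339,-.275,.13])"
```

```text
t 2.02 tcp [ 0.675  -0.0001  0.2313] yhead 51.33 tilt [-0.     -0.0001 -1.    ] F [-0.7012  0.419   0.0308] w 59.8 gf 0.0 q [ 0.0518  0.5797 -0.2107  1.4312  0.1263  1.144   0.7181]
shift mm [  25.7574 -327.9155    1.3234]
t 2.02 tcp [ 0.675  -0.0001  0.2313] yhead 51.33 tilt [-0.     -0.0001 -1.    ] F [-0.7012  0.419   0.0308] w 59.8 gf 0.0 q [ 0.0518  0.5797 -0.2107  1.4312  0.1263  1.144   0.7181]
shift mm [  90.555  -424.5929  101.3271]
```

The crop confirms it: the orange-brown bottle with the black cap is at crop (235,300), which is scene (289,272). Green sits beside it on the left.

play_rows(series=[[0, 0, 0, 5, -60, 0, 60], [0, 0, 0, 5, -60, 0, 60], [0, 0, 0, 5, -60, 0, 60], [0, 0, 0, 5, -60, 0, 60], [0, 0, 0, 5, -60, 0, 60]])

```text
time_s: 2.65
tool_pos: [0.4653, -0.2188, 0.2316]
tcp_rot: [0.334, 0.943, -0.0, 0.0]
ft_force: [1.5, -0.8, 0.6]
gripper_width: 0.704
grasp_force: 0.0
```

play_rows(series=[[0, 0, 0, 0, -28, 0, 60], [0, 0, 0, 0, 0, 0, 60], [0, 0, 0, 0, 0, 0, 60], [0, 0, 0, 0, 0, 0, 60], [0, 0, 0, 0, 0, 0, 60]])

```text
time_s: 3.28
tool_pos: [0.4497, -0.2383, 0.2312]
tcp_rot: [0.333, 0.943, 0.0, -0.0]
ft_force: [-0.3, 0.9, -0.4]
gripper_width: 0.705
grasp_force: 0.0
```

```bash
python3 - <<'E'
from h import *
st(); p=env.camera("wrist"); cv2.imwrite("pics/w1.png",p["img"][:,:,::-1])
print(-p["R"].T@p["t"], p["R"][2])
spots(p,["pocket_1","lift_pad","bottle_blue","bottle_orange","saddle_top","jack","handle_pad"])
E
```

```text
t 3.27 tcp [ 0.4497 -0.2383  0.2312] yhead 51.1 tilt [-0.      0.0003 -1.    ] F [-0.3025  0.8583 -0.3658] w 60.2 gf 0.0 q [ 0.5365  0.3336 -0.1912  1.8642  0.0762  0.951   1.203 ]
[ 0.3862 -0.188   0.374 ] [ 0.2456 -0.1987 -0.9488]
pocket_1 [([0.4168, -0.1376, 0.0496], 0.98), ([0.5001, -0.0642, 0.0534], 0.95), ([0.4913, -0.1457, 0.0528], 0.91), ([0.427, -0.0524, 0.0489], 0.76), ([0.3795, -0.3599, 0.0005], 0.43)]
lift_pad []
bottle_blue [([0.379, -0.3587, -0.0007], 0.65)]
bottle_orange [([0.3366, -0.278, 0.0001], 0.87), ([0.2705, -0.2593, -0.0016], 0.82)]
saddle_top [([0.4374, -0.3773, 0.0323], 0.8), ([0.3817, -0.3598, -0.0015], 0.33)]
jack [([0.4891, -0.4149, -0.0049], 0.8)]
handle_pad [([0.3344, -0.2777, -0.001], 0.6)]
```

View pics/w1.png

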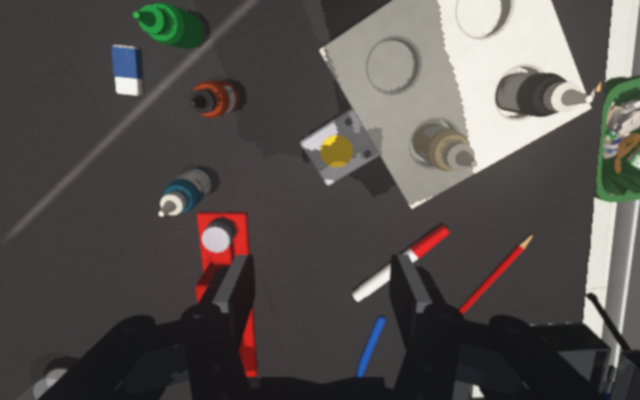

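The wrist view shows green at (170,22), orange tip at (201,101), blue tip at (165,210), yellow mark at (336,151), pocket rims at (392,66) and (483,10), and the saddle at (217,238). The neighbours leave enough room.

```bash
python3 - <<'E'
from h import *
p=env.camera("wrist"); im=p["img"]; hsv=cv2.cvtColor(im,cv2.COLOR_RGB2HSV)
m=cv2.inRange(hsv,(20,150,90),(32,255,255)); m[:100]=0;m[200:]=0;m[:,:300]=0;m[:,380:]=0
ys,xs=np.nonzero(m);print("yellow",len(xs),xs.mean(),ys.mean(),ray(p,(xs.mean(),ys.mean()),.055))
for uv,z,n in [((392,66),.069,"p2"),((201,101),.098,"orange tip"),((166,209),.098,"blue tip"),((216,239),.034,"saddle")]: print(n,ray(p,uv,z))
for k in ("bottle_orange","bottle_blue"):
    t=env.trace(p,k)[0]; ys,xs=np.nonzero(t["mask"]); print(k,t["confidence"],len(xs),xs.mean(),ys.mean(),ray(p,(xs.mean(),ys.mean()),.05))
# predicted pixel of fits
for n,X in [("orange base",(.338,-.277,0)),("orange top",(.338,-.277,.098)),("blue top",(.3815,-.361,.098)),("p1 rim",(.4245,-.056,.069)),("p2 rim",(.4155,-.136,.069))]: print(n,pix(p,X))
to([.338,-.277,.13])
E
```

```text
yellow 740 337.1445945945946 150.72972972972974 [ 0.4424 -0.2168  0.055 ]
p2 [ 0.4133 -0.1378  0.069 ]
orange tip [ 0.3398 -0.2697  0.098 ]
blue tip [ 0.3833 -0.3549  0.098 ]
saddle [ 0.4396 -0.3772  0.034 ]
bottle_orange 0.83 1475 214.4149152542373 97.92203389830509 [ 0.3374 -0.2727  0.05  ]
bottle_blue 0.73 1605 185.98255451713396 191.55389408099688 [ 0.3826 -0.3555  0.05  ]
orange base [225.911   98.7263]
orange top [192.5496 105.3244]
blue top [159.4296 211.7261]
p1 rim [486.5806   7.1297]
p2 rim [395.3605  66.7478]
t 3.83 tcp [ 0.4492 -0.2392  0.2313] yhead 51.0 tilt [-0.  0. -1.] F [ 0.047  -0.187   0.2918] w 59.7 gf 0.0 q [ 0.5379  0.3332 -0.1907  1.8644  0.0762  0.951   1.2031]
shift mm [ 62.5611 -99.3563 101.2978]
```

play_rows(series=[[0, 0, 0, 16, -25, 25, 52], [0, 0, 0, 16, -25, 25, 52], [0, 0, 0, 16, -25, 25, 52], [0, 0, 0, 15, -23, 26, 52], [0, 0, 0, 0, 0, 0, 52]])

```text
time_s: 4.45
tool_pos: [0.3356, -0.2757, 0.129]
tcp_rot: [0.335, 0.942, 0.0, -0.002]
ft_force: [0.6, -0.2, 0.4]
gripper_width: 0.611
grasp_force: 0.0
```

```bash
python3 - <<'E'
from h import *
p=env.camera("wrist"); spots(p,["bottle_orange"]); to([.338,-.276,.03])
cv2.imwrite("pics/w2.png",p["img"][:,:,::-1])
E
```

```text
bottle_orange [([0.2697, -0.261, -0.0021], 0.94), ([0.3339, -0.2797, 0.0], 0.92)]
t 4.55 tcp [ 0.339  -0.2758  0.1305] yhead 50.97 tilt [ 0.0005 -0.     -1.    ] F [0.1167 1.0701 0.2048] w 52.1 gf 0.0 q [ 0.697   0.3721 -0.1624  2.1646  0.1022  0.6115  1.3514]
shift mm [  0.723   -0.7982 100.5225]
```

View pics/w2.png

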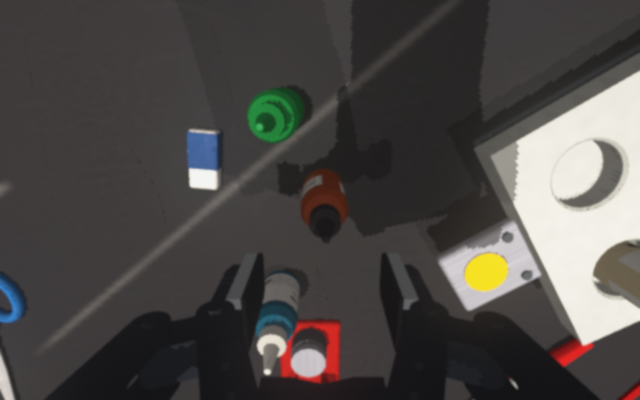

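The orange bottle is centred between the fingers at (323,205), and green and blue are clear of them. Next: descend and grip.

play_rows(series=[[0, 0, 0, 0, 0, 34, 52], [0, 0, 0, 0, 0, 34, 52], [0, 0, 0, 0, 0, 32, 52], [0, 0, 0, 0, 0, 0, 52], [0, 0, 0, 0, 0, 0, 20]], newtons=30)

```text
time_s: 5.18
tool_pos: [0.3396, -0.2759, 0.0313]
tcp_rot: [0.334, 0.943, -0.0, 0.001]
ft_force: [0.1, -0.9, -0.8]
gripper_width: 0.412
grasp_force: 0.0
```

play_rows(series=[[0, 0, 0, 0, 0, 0, 20], [0, 0, 0, 0, 0, 0, 20], [0, 0, 0, 0, 0, 0, 20], [0, 0, 0, 0, 0, 0, 20], [0, 0, 0, 0, 0, -20, 20]])

```text
time_s: 5.8
tool_pos: [0.3383, -0.2755, 0.0505]
tcp_rot: [0.334, 0.943, 0.0, -0.0]
ft_force: [-0.6, 1.5, -0.4]
gripper_width: 0.361
grasp_force: 30.1
```

```bash
python3 - <<'E'
from h import *
to([.4245,-.056,.150])
E
```

```text
t 5.8 tcp [ 0.3383 -0.2755  0.0505] yhead 51.0 tilt [-0.0008  0.0005 -1.    ] F [-0.6194  1.4503 -0.4351] w 30.9 gf 30.1 q [ 0.6608  0.5197 -0.1207  2.2467  0.1603  0.3838  1.2972]
shift mm [ 71.1833 224.8241 -99.4951]
```

play_rows(series=[[0, 0, 0, 0, 0, -50, 20], [0, 0, 0, 0, 0, -50, 20], [0, 0, 0, -6, 46, 0, 20], [0, 0, 0, -6, 46, 0, 20], [0, 0, 0, -6, 46, 0, 20]])

```text
time_s: 6.42
tool_pos: [0.4403, -0.179, 0.1512]
tcp_rot: [0.334, 0.942, -0.0, 0.001]
ft_force: [0.7, -0.3, -0.5]
gripper_width: 0.359
grasp_force: 30.1
```

```bash
python3 - <<'E'
from h import *
to([.4245,-.056,.150])
p=env.camera("wrist"); cv2.imwrite("pics/w3.png",p["img"][:,:,::-1])
spots(p,["pocket_1","stand"])
E
```

```text
t 6.42 tcp [ 0.4403 -0.179   0.1512] yhead 50.95 tilt [ 0.0013 -0.0007 -1.    ] F [ 0.7086 -0.3117 -0.4875] w 30.7 gf 30.1 q [ 0.4311  0.3868 -0.196   2.0514  0.1133  0.7118  1.0526]
shift mm [89.7555 85.6036  1.1352]
pocket_1 [([0.4165, -0.136, 0.0564], 0.88), ([0.4249, -0.0549, 0.0497], 0.68)]
stand [([0.4548, -0.1044, 0.0006], 0.63)]
```

View pics/w3.png

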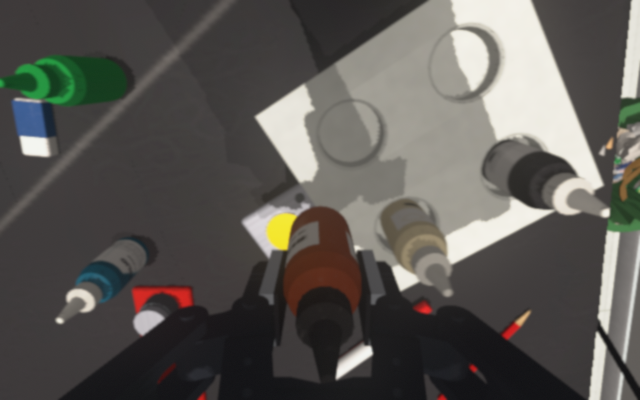

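The orange bottle is held upright at (320,270). The pocket rims show at (350,132) for pocket_2 and (464,62) for pocket_1.

```bash
python3 - <<'E'
from h import *
p=env.camera("wrist"); g=cv2.cvtColor(p["img"],cv2.COLOR_RGB2GRAY)
for uv in [(350,132),(464,62)]: print(ray(p,uv,.069))
a=np.radians(-6.9);R=np.array([[np.cos(a),-np.sin(a)],[np.sin(a),np.cos(a)]])
# fit stand from mean pockets (4 views)
P=np.array([[.4244,-.0553],[.4148,-.1355],[.4978,-.0650],[.4902,-.1445]])
Q=np.array([[-37.5,40],[-37.5,-40],[37.5,40],[37.5,-40]])/1000
H=(Q-Q.mean(0)).T@(P-P.mean(0)); th=np.arctan2(H[0,1]-H[1,0],H[0,0]+H[1,1]); R=np.array([[np.cos(th),-np.sin(th)],[np.sin(th),np.cos(th)]])
print(np.degrees(th),P.mean(0)); print(Q@R.T+P.mean(0))
for dx in (0,): print("pad if centred", R@[dx,-.117]+R@np.array([0,.0])+P.mean(0))
to([.4245,-.056,.150])
E
```

```text
[ 0.4131 -0.1334  0.069 ]
[ 0.4227 -0.0552  0.069 ]
-6.621282200367561 [ 0.4568 -0.1001]
[[ 0.4242 -0.056 ]
 [ 0.4149 -0.1355]
 [ 0.4987 -0.0647]
 [ 0.4894 -0.1441]]
pad if centred [ 0.4433 -0.2163]
t 6.62 tcp [ 0.4395 -0.1792  0.1506] yhead 51.11 tilt [ 0.0001 -0.0002 -1.    ] F [-0.4898 -1.0296 -0.5293] w 30.7 gf 30.1 q [ 0.4321  0.3875 -0.1961  2.0525  0.1132  0.7113  1.0564]
shift mm [89.0299 86.4928  0.5887]
```

play_rows(series=[[0, 0, 0, 30, 29, 0, 20], [0, 0, 0, 30, 29, 0, 20], [0, 0, 0, 29.5, 28.3, 0, 20], [0, 0, 0, 0, 0, 35, 20], [0, 0, 0, 0, 0, 0, 20]])

```text
time_s: 7.25
tool_pos: [0.4221, -0.0573, 0.1144]
tcp_rot: [0.334, 0.942, -0.001, -0.002]
ft_force: [0.2, -0.0, -0.5]
gripper_width: 0.36
grasp_force: 30.1
```

```bash
python3 - <<'E'
from h import *
p=env.camera("side"); 
to([.4238,-.0557,.083])
spots(p,["bottle_orange"])
q=env.camera("scene");spots(q,["bottle_orange"])
import cv2
a=cv2.resize(q["img"][150:260,190:330],None,fx=4,fy=4);b=cv2.resize(p["img"][110:220,230:370],None,fx=4,fy=4)[:, :230]
b=cv2.resize(p["img"][110:230,240:350],(404,440))
a=cv2.resize(q["img"][150:260,200:299],(396,440))
cv2.imwrite("pics/c4.png",np.hstack([a,b])[:,:,::-1])
E
```

```text
t 7.3 tcp [ 0.4229 -0.0575  0.1153] yhead 50.91 tilt [-0.0025 -0.0005 -1.    ] F [-0.6227 -0.4778 -0.4613] w 31.1 gf 30.1 q [ 0.1745  0.3893 -0.202   2.2027  0.1438  0.5639  0.754 ]
shift mm [ 0.3607  2.0357 32.2478]
bottle_orange [([0.2685, -0.2624, -0.0067], 0.77), ([0.4201, -0.0568, 0.0836], 0.6)]
bottle_orange [([0.4205, -0.0533, 0.0853], 0.81), ([0.2704, -0.2631, -0.0024], 0.56)]
```

View pics/c4.png

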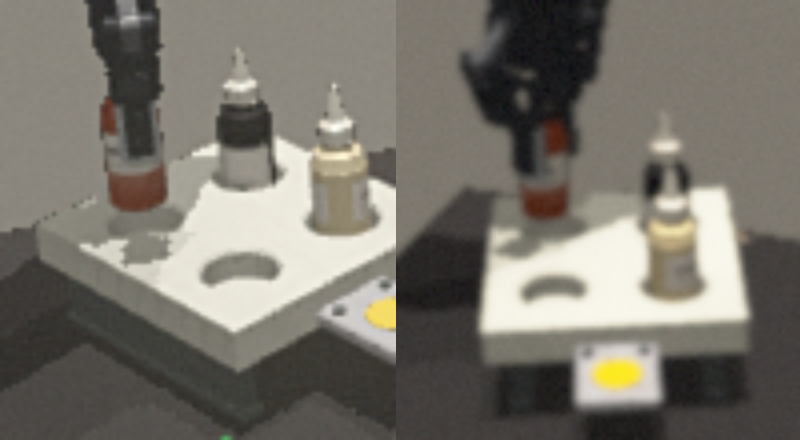

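The bottle hangs just above the far front pocket, at (137,195) in the left crop and (545,205) in the right one. Next: lower it.

play_rows(series=[[0, 0, 0, -1, 2.5, 0, 20], [0, 0, 0, 0, 0, 12, 20], [0, 0, 0, 0, 0, 10, 20], [0, 0, 0, 0, 0, 8, 20], [0, 0, 0, 0, 0, 0, 20]])

```text
time_s: 8.07
tool_pos: [0.4259, -0.0549, 0.0845]
tcp_rot: [0.334, 0.943, -0.0, -0.001]
ft_force: [0.1, 1.0, -0.1]
gripper_width: 0.364
grasp_force: 30.1
```

```bash
python3 - <<'E'
from h import *
to([.4245,-.0555,.082])
E
```

```text
t 8.07 tcp [ 0.4259 -0.0549  0.0845] yhead 51.01 tilt [-0.0019  0.0001 -1.    ] F [ 0.0964  0.9816 -0.0771] w 31.0 gf 30.1 q [ 0.1507  0.4484 -0.182   2.2302  0.1713  0.4773  0.7241]
shift mm [ 0.7292 -1.2991  2.4551]
```

play_rows(series=[[0, 0, 0, 0, -1, 2.5, 20], [0, 0, 0, 0, 0, 0, 20], [0, 0, 0, 0, 0, 0, 52], [0, 0, 0, 0, 0, 0, 52], [0, 0, 0, 0, 0, 0, 52]])

```text
time_s: 8.7
tool_pos: [0.4259, -0.0558, 0.0829]
tcp_rot: [0.334, 0.943, 0.0, 0.0]
ft_force: [0.6, -0.4, -0.2]
gripper_width: 0.603
grasp_force: 0.0
```

play_rows(series=[[0, 0, 0, 0, 0, 0, 52], [0, 0, 0, 0, 0, -20, 52], [0, 0, 0, 0, 0, -30, 52], [0, 0, 0, 0, 0, -40, 52], [0, 0, 0, 0, 0, -40, 52]])

```text
time_s: 9.32
tool_pos: [0.4255, -0.0558, 0.214]
tcp_rot: [0.334, 0.943, -0.0, -0.0]
ft_force: [1.4, -0.5, -0.0]
gripper_width: 0.609
grasp_force: 0.0
```

```bash
python3 - <<'E'
from h import *
for c in ("scene","side"):
    p=env.camera(c); spots(p,["bottle_orange"])
print(env.get_obs()["ft_force"])
to([.46,-.2,.21])
E
```

```text
bottle_orange [([0.424, -0.0524, 0.0508], 0.95), ([0.2696, -0.2609, -0.0022], 0.82)]
bottle_orange [([0.2704, -0.2625, -0.0008], 0.93), ([0.4253, -0.0602, 0.0519], 0.75)]
[-0.5041  0.5976 -0.278 ]
t 9.53 tcp [ 0.4261 -0.0559  0.2132] yhead 50.99 tilt [ 0.0016 -0.0003 -1.    ] F [-0.5041  0.5976 -0.278 ] w 51.7 gf 0.0 q [ 0.2143  0.2412 -0.2402  2.0674  0.0769  0.8395  0.8193]
shift mm [-117.0553  -90.5752    3.3131]
```

play_rows(series=[[0, 0, 0, -39, -30, 0, 52], [0, 0, 0, -39, -30, 0, 52], [0, 0, 0, -39, -30, 0, 52], [0, 0, 0, -10, -43, 0, 52], [0, 0, 0, -10, -43, 0, 52]])

```text
time_s: 10.15
tool_pos: [0.4204, -0.2798, 0.211]
tcp_rot: [0.334, 0.943, 0.0, -0.001]
ft_force: [0.7, -0.6, -0.3]
gripper_width: 0.61
grasp_force: 0.0
```

play_rows(series=[[0, 0, 0, -10, -43, 20, 52], [0, 0, 0, -10, -43, 30, 52], [0, 0, 0, 0, 0, 30, 52], [0, 0, 0, 0, 0, 0, 52], [0, 0, 0, 0, 0, 0, 52]])

```text
time_s: 10.78
tool_pos: [0.3834, -0.3577, 0.133]
tcp_rot: [0.333, 0.943, 0.0, -0.0]
ft_force: [-0.2, -0.4, -0.0]
gripper_width: 0.608
grasp_force: 0.0
```

```bash
python3 - <<'E'
from h import *
p=env.camera("wrist"); spots(p,["bottle_blue","saddle_top"])
to([.382,-.3605,.030])
E
```

```text
bottle_blue [([0.3828, -0.3594, -0.0002], 0.96)]
saddle_top [([0.4379, -0.3752, 0.035], 0.69)]
t 10.93 tcp [ 0.3838 -0.3581  0.1338] yhead 51.06 tilt [ 0.0014 -0.001  -1.    ] F [-0.2956  0.359   0.7861] w 52.0 gf 0.0 q [ 0.7453  0.47   -0.1206  1.9542  0.0827  0.7203  1.4667]
shift mm [  0.0808  -2.9982 103.8006]
```

play_rows(series=[[0, 0, 0, 0, -2.3, 35, 52], [0, 0, 0, 0, 0, 35, 52], [0, 0, 0, 0, 0, 33.5, 52], [0, 0, 0, 0, 0, 0, 52], [0, 0, 0, 0, 0, 0, 20]])

```text
time_s: 11.55
tool_pos: [0.3822, -0.3604, 0.0306]
tcp_rot: [0.334, 0.943, -0.0, 0.001]
ft_force: [0.2, 0.3, -0.4]
gripper_width: 0.409
grasp_force: 0.0
```

play_rows(series=[[0, 0, 0, 0, 0, 0, 20], [0, 0, 0, 0, 0, 0, 20], [0, 0, 0, 0, 0, 0, 20], [0, 0, 0, 0, 0, 0, 20], [0, 0, 0, 0, 0, 0, 20]])

```text
time_s: 12.18
tool_pos: [0.3825, -0.3606, 0.0308]
tcp_rot: [0.334, 0.943, -0.0, 0.001]
ft_force: [-0.3, 1.6, 8.7]
gripper_width: 0.358
grasp_force: 30.5
```

```bash
python3 - <<'E'
from h import *
to([.45,-.22,.150]); to([.4145,-.1355,.117])
E
```

```text
t 12.18 tcp [ 0.3825 -0.3606  0.0308] yhead 51.0 tilt [ 0.0023 -0.0017 -1.    ] F [-0.3302  1.6254  8.6722] w 30.6 gf 30.5 q [ 0.7294  0.6293 -0.0938  2.0412  0.1212  0.4732  1.4359]
shift mm [  35.6711  151.7927 -119.2767]
t 12.18 tcp [ 0.3825 -0.3606  0.0308] yhead 51.0 tilt [ 0.0023 -0.0017 -1.    ] F [-0.3302  1.6254  8.6722] w 30.6 gf 30.5 q [ 0.7294  0.6293 -0.0938  2.0412  0.1212  0.4732  1.4359]
shift mm [116.5294 195.1204 -86.5026]
```

play_rows(series=[[0, 0, 0, 0, 0, -40, 20], [0, 0, 0, 0, 0, -45, 20], [0, 0, 0, 6, 25, -34, 20], [0, 0, 0, 15, 60, 0, 20], [0, 0, 0, 15, 60, 0, 20]])

```text
time_s: 12.8
tool_pos: [0.4456, -0.2239, 0.1497]
tcp_rot: [0.335, 0.942, -0.0, 0.001]
ft_force: [1.6, -0.2, -0.9]
gripper_width: 0.358
grasp_force: 30.2
```

play_rows(series=[[0, 0, 0, 27, 20, 0, 20], [0, 0, 0, 27, 15, 0, 20], [0, 0, 0, 26.5, 15, 0, 20], [0, 0, 0, 0, 0, 33, 20], [0, 0, 0, 0, 0, 0, 20]])

```text
time_s: 13.42
tool_pos: [0.4127, -0.1348, 0.1148]
tcp_rot: [0.333, 0.943, -0.0, -0.001]
ft_force: [0.0, -0.1, -0.5]
gripper_width: 0.357
grasp_force: 30.2
```

```bash
python3 - <<'E'
from h import *
for c in ("scene","side"):
    p=env.camera(c); spots(p,["bottle_blue"])
to([.4145,-.1355,.082])
E
```

```text
bottle_blue [([0.4137, -0.1375, 0.0857], 0.7)]
bottle_blue [([0.4167, -0.1339, 0.086], 0.8), ([0.6021, -0.2466, -0.0029], 0.49)]
t 13.62 tcp [ 0.4143 -0.1357  0.1162] yhead 50.95 tilt [ 0.0013 -0.0005 -1.    ] F [-1.0119 -0.3026 -0.0179] w 30.9 gf 30.2 q [ 0.3104  0.3942 -0.1376  2.1851  0.0988  0.5665  0.9892]
shift mm [-0.0079  0.2958 34.243 ]
```

play_rows(series=[[0, 0, 0, 0, 0, 12, 20], [0, 0, 0, 0, 0, 12, 20], [0, 0, 0, 0, 0, 9, 20], [0, 0, 0, 0, 0, 0, 20], [0, 0, 0, 0, 0, 0, 20]])

```text
time_s: 14.25
tool_pos: [0.4135, -0.1351, 0.0818]
tcp_rot: [0.334, 0.943, -0.0, -0.0]
ft_force: [0.1, -0.3, -0.4]
gripper_width: 0.358
grasp_force: 30.2
```

```bash
python3 - <<'E'
from h import *
to([.4145,-.1355,.082])
E
```

```text
t 14.25 tcp [ 0.4135 -0.1351  0.0818] yhead 51.0 tilt [-0.0008  0.0002 -1.    ] F [ 0.0572 -0.3363 -0.3835] w 30.6 gf 30.2 q [ 0.2962  0.4569 -0.1227  2.2219  0.1196  0.4695  0.9693]
shift mm [-1.0148  0.3205 -0.1758]
```

play_rows(series=[[0, 0, 0, 0, 0, 0, 52], [0, 0, 0, 0, 0, 0, 52], [0, 0, 0, 0, 0, 0, 52], [0, 0, 0, 0, 0, -20, 52], [0, 0, 0, 0, 0, -30, 52]])

```text
time_s: 14.88
tool_pos: [0.4131, -0.135, 0.1324]
tcp_rot: [0.334, 0.943, -0.0, -0.001]
ft_force: [0.3, 0.1, -0.2]
gripper_width: 0.61
grasp_force: 0.0
```

play_rows(series=[[0, 0, 0, 0, 0, -50, 60], [0, 0, 0, 0, 0, -40, 70], [0, 0, 0, -45, -25, 0, 70], [0, 0, 0, -55, -25, 0, 70], [0, 0, 0, -55, -25, 0, 70]])

```text
time_s: 15.5
tool_pos: [0.4877, -0.2926, 0.2227]
tcp_rot: [0.334, 0.943, -0.0, 0.0]
ft_force: [0.5, 0.5, -1.2]
gripper_width: 0.821
grasp_force: 0.0
```

```bash
python3 - <<'E'
from h import *
for c in ("scene","side"):
    p=env.camera(c); spots(p,["bottle_blue","bottle_orange"])
to([.52,-.38,.26])
E
```

```text
bottle_blue [([0.4146, -0.1354, 0.0537], 0.97)]
bottle_orange [([0.2695, -0.2602, -0.0051], 0.9), ([0.4244, -0.0503, 0.0533], 0.56)]
bottle_blue [([0.4167, -0.1369, 0.0541], 0.69)]
bottle_orange [([0.271, -0.2642, -0.0005], 0.83), ([0.4244, -0.0563, 0.0533], 0.54)]
t 15.8 tcp [ 0.4866 -0.2899  0.2221] yhead 51.04 tilt [-0.0007  0.0009 -1.    ] F [-0.11    0.3062 -0.2831] w 70.2 gf 0.0 q [ 0.5259  0.4229 -0.1039  1.7404  0.0506  0.9819  1.2938]
shift mm [-82.5893 -49.0003 -38.0222]
```

Both bottles are seated. Next: look at the jack from above.

play_rows(series=[[0, 0, 0, -40, -25, -20, 70], [0, 0, 0, -43, -24, -18, 70], [0, 0, 0, 0, 0, 0, 70], [0, 0, 0, 0, 0, 0, 70], [0, 0, 0, 0, 0, 0, 70]])

```text
time_s: 16.42
tool_pos: [0.5205, -0.3794, 0.2602]
tcp_rot: [0.333, 0.943, 0.0, -0.0]
ft_force: [0.1, 0.7, -0.4]
gripper_width: 0.82
grasp_force: 0.0
```

```bash
python3 - <<'E'
from h import *
p=env.camera("wrist"); cv2.imwrite("pics/w5.png",p["img"][:,:,::-1]); spots(p,["saddle_top","jack","handle_pad"])
hsv=cv2.cvtColor(p["img"],cv2.COLOR_RGB2HSV)
np.savez("w5.npz",img=p["img"],R=p["R"],t=p["t"],intrinsics=p["intrinsics"])
st()
E
```

```text
saddle_top [([0.4379, -0.3764, 0.0321], 0.85)]
jack [([0.4888, -0.4134, -0.0024], 0.93)]
handle_pad [([0.5833, -0.4897, 0.0939], 0.91), ([0.436, -0.3756, 0.0324], 0.43)]
t 16.62 tcp [ 0.5206 -0.3806  0.2604] yhead 51.05 tilt [-0.0001  0.0002 -1.    ] F [0.4228 0.7636 0.0729] w 70.0 gf 0.0 q [ 0.6113  0.5078 -0.0869  1.4779  0.046   1.1581  1.4078]
```

View pics/w5.png

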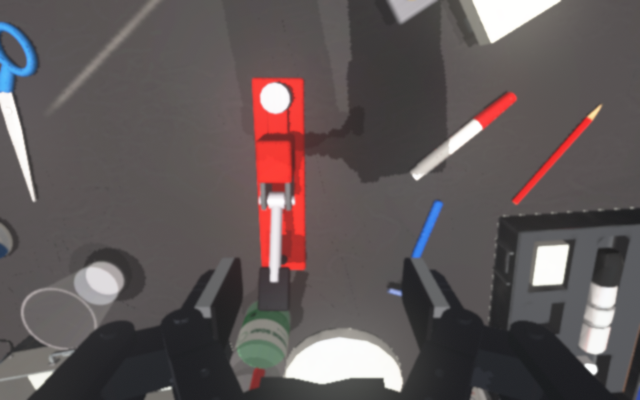

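The jack seen from above: saddle at (275,98), block top at about (275,158), base front corners at (252,79) and (303,79), and handle pad at (274,290) with a spray bottle beyond it. The space around the block is free.

```bash
python3 - <<'E'
from h import *
p=np.load("w5.npz"); p={k:p[k] for k in p.files}
hsv=cv2.cvtColor(p["img"],cv2.COLOR_RGB2HSV)
m=cv2.inRange(hsv,(0,150,60),(8,255,255))|cv2.inRange(hsv,(172,150,60),(180,255,255))
n,l,s,c=cv2.connectedComponentsWithStats(m)
for i in range(1,n):
    if s[i,4]>300: print(s[i],c[i])
S=ray(p,(275,98),.034);print("saddle",S)
for uv,z in [((252.5,79),.008),((302.5,79),.008),((306,269),.008),((275,287),.095)]: print(uv,ray(p,uv,z))
# row profile of red mask
for r in (85,90,130,140,150,160,170,180,190,230,260): 
    x=np.nonzero(m[r,230:320])[0]+230; print(r,x.min(),x.max(),len(x), p["img"][r,274])
h=np.radians(141.3)
for J in [(.4875,-.4135)]:
    u=np.array([np.cos(h),np.sin(h)]);v=np.array([-u[1],u[0]]);J=np.array(J)
    for X,Y,Z in [(60,0,34),(80,28,8),(80,-28,8),(-152,-28,8),(22,18,62),(22,-18,62),(-22,18,62),(-22,-18,62)]:
        q=J+u*X/1000+v*Y/1000; print((X,Y,Z),pix(p,[*q,Z/1000]))
E
```

```text
[ 252   78   54  192 6072] [283.3279 161.4629]
[475  93  42  35 573] [495.5567 108.8761]
[512 117  80  87 818] [552.22   159.3753]
[259 206  11  62 537] [264.1937 234.8231]
saddle [ 0.4406 -0.3769  0.034 ]
(252.5, 79) [ 0.4097 -0.386   0.008 ]
(302.5, 79) [ 0.4432 -0.3446  0.008 ]
(306, 269) [ 0.6217 -0.4879  0.008 ]
(275, 287) [ 0.5816 -0.4904  0.095 ]
85 252 303 30 [252 251 252]
90 252 303 22 [252 251 252]
130 254 304 51 [249  63  56]
140 255 303 49 [153  45  43]
150 256 303 48 [245  59  52]
160 256 304 49 [252  60  54]
170 257 304 48 [253  65  57]
180 257 304 46 [251  62  54]
190 258 304 24 [141  52  51]
230 260 304 33 [239 235 238]
260 261 304 26 [240 237 240]
(60, 0, 34) [275.7114  97.4514]
(80, 28, 8) [251.5935  76.8774]
(80, -28, 8) [304.2442  76.6904]
(-152, -28, 8) [307.727 269.543]
(22, 18, 62) [255.3062 139.5473]
(22, -18, 62) [292.4263 139.4234]
(-22, 18, 62) [258.0503 183.166 ]
(-22, -18, 62) [293.7202 183.0523]
```

play_rows(series=[[0, 0, 0, 4, -46, 0, 70], [0, 0, 0, 0, 0, 60, 70], [0, 0, 0, 0, 0, 60, 70], [0, 0, 0, 0, 0, 40, 70], [0, 0, 0, 0, 0, 0, 70]])

```text
time_s: 17.25
tool_pos: [0.4869, -0.413, 0.0976]
tcp_rot: [0.334, 0.943, 0.001, -0.003]
ft_force: [0.7, -0.4, 1.0]
gripper_width: 0.817
grasp_force: 0.0
```

```bash
python3 - <<'E'
from h import *
to([.488,-.4138,.022])
E
```

```text
t 17.25 tcp [ 0.4869 -0.413   0.0976] yhead 51.02 tilt [-0.0048  0.0038 -1.    ] F [ 0.7133 -0.4223  0.9687] w 69.7 gf 0.0 q [ 0.6788  0.6567 -0.08    1.6841  0.067   0.8096  1.4594]
shift mm [-1.7933  0.0632 75.547 ]
```

play_rows(series=[[0, 0, 0, 0, 0, 40, 70], [0, 0, 0, 0, 0, 30, 70], [0, 0, 0, 0, 0, 8, 70], [0, 0, 0, 0, 0, 0, 70], [0, 0, 0, 0, 0, 0, 70]], newtons=80)

```text
time_s: 17.88
tool_pos: [0.4895, -0.4153, 0.0242]
tcp_rot: [0.334, 0.943, -0.0, 0.001]
ft_force: [0.1, 0.3, 0.6]
gripper_width: 0.82
grasp_force: 0.0
```

play_rows(series=[[0, 0, 0, 0, 0, 0, 25], [0, 0, 0, 0, 0, 0, 25], [0, 0, 0, 0, 0, 0, 25], [0, 0, 0, 0, 0, 0, 25], [0, 0, 0, 0, 0, 0, 25]])

```text
time_s: 18.5
tool_pos: [0.4887, -0.4151, 0.0232]
tcp_rot: [0.334, 0.943, -0.0, 0.001]
ft_force: [-1.7, -0.3, 6.2]
gripper_width: 0.413
grasp_force: 80.9
```

```bash
python3 - <<'E'
from h import *
to([.488,-.4138,.022])
E
```

```text
t 18.5 tcp [ 0.4887 -0.4151  0.0232] yhead 50.98 tilt [ 0.0007 -0.0009 -1.    ] F [-1.6543 -0.3299  6.1728] w 35.3 gf 80.9 q [ 0.6745  0.7521 -0.0724  1.7346  0.0815  0.6567  1.4468]
shift mm [1.3806 0.5464 1.224 ]
```

play_rows(series=[[0, 0, 0, 0, 0, -12, 25], [0, 0, 0, 0, 0, -13, 25], [0, 0, 0, 22, 3, 0, 25], [0, 0, 0, 33, 4.5, 0, 25], [0, 0, 0, 33, 4, 0, 25]])

```text
time_s: 19.12
tool_pos: [0.4268, -0.3495, 0.0478]
tcp_rot: [0.334, 0.943, 0.0, 0.0]
ft_force: [1.5, 0.1, -8.2]
gripper_width: 0.41
grasp_force: 81.3
```

play_rows(series=[[0, 0, 8, 0, 0, 0, 25], [0, 0, 10, 0, 0, 0, 25], [0, 0, 10, 0, 0, 0, 25], [0, 0, 10, 0, 0, 0, 25], [0, 0, 10, 0, 0, 0, 25]])

```text
time_s: 19.75
tool_pos: [0.4278, -0.35, 0.0479]
tcp_rot: [0.69, 0.724, 0.0, 0.0]
ft_force: [-0.5, -1.0, -7.8]
gripper_width: 0.412
grasp_force: 81.2
```

play_rows(series=[[0, 0, 9.6, 0, 0, 0, 25], [0, 0, 0, 0, 0, 0, 25], [0, 0, 0, 0, 0, 0, 25], [0, 0, 0, 0, 0, 0, 25], [0, 0, 0, 0, 0, 0, 25]])

```text
time_s: 20.38
tool_pos: [0.4273, -0.3503, 0.0474]
tcp_rot: [0.746, 0.666, 0.0, -0.0]
ft_force: [-0.1, 0.1, -7.8]
gripper_width: 0.41
grasp_force: 81.3
```

```bash
python3 - <<'E'
from h import *
to([.4275,-.3506,.0272])
for c in ("scene","side","wrist"):
    p=env.camera(c); spots(p,["saddle_top","handle_pad","lift_pad"])
    cv2.imwrite(f"pics/j6{c}.png",p["img"][:,:,::-1])
E
```

```text
t 20.38 tcp [ 0.4273 -0.3503  0.0474] yhead -6.55 tilt [ 0.0001  0.0002 -1.    ] F [-0.083   0.1257 -7.7837] w 35.0 gf 81.3 q [ 0.4651  0.6427  0.2103  1.9659 -0.2395  0.5565  0.7244]
shift mm [-0.2754  0.1831 20.1539]
saddle_top [([0.4281, -0.2906, 0.056], 0.56)]
handle_pad [([0.4115, -0.4682, 0.1207], 0.93)]
lift_pad [([0.444, -0.2172, 0.0378], 0.8), ([0.417, -0.1369, 0.0498], 0.27)]
saddle_top [([0.4369, -0.2876, 0.0598], 0.51)]
handle_pad [([0.418, -0.4706, 0.1206], 0.91)]
lift_pad []
saddle_top [([0.4294, -0.2861, 0.0584], 0.81)]
handle_pad []
lift_pad []
```

View pics/j6wrist.png

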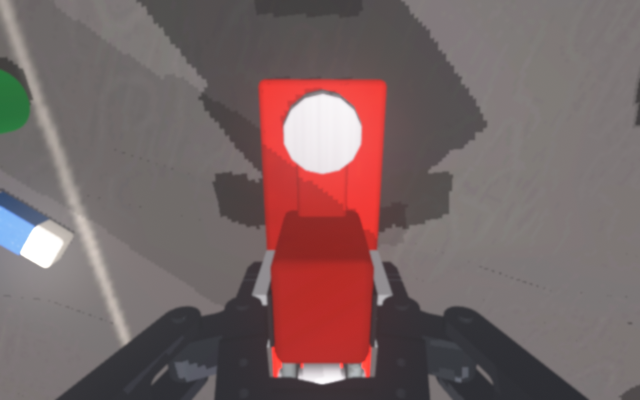

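The jack is held level; the saddle is at (322,133) and the block at (321,300). The jack is aligned with the tool.

```bash
python3 - <<'E'
from h import *
p=env.camera("wrist"); g=p["img"]
m=(g.min(2)>190).astype(np.uint8); m[:80]=0;m[190:]=0;m[:,:270]=0;m[:,370:]=0
cs,_=cv2.findContours(m,0,2); c=max(cs,key=cv2.contourArea); e=cv2.fitEllipse(c); print(e)
S=ray(p,e[0],.0584); print("saddle",S)
pad=np.array([.443,-.2167,.0584])
o,R=st(); print("to pad in tool mm",R.T@(pad-S)*1000, "saddle rel tcp",R.T@(S-o["tool_pos"])*1000)
E
```

```text
((322.1197204589844, 133.27259826660156), (76.43126678466797, 77.0965805053711), 9.685734748840332)
saddle [ 0.4342 -0.2891  0.0584]
t 21.02 tcp [ 0.4274 -0.3502  0.0473] yhead -6.6 tilt [-0.0001  0.     -1.    ] F [ 0.0316 -0.6831 -7.7124] w 35.3 gf 81.3 q [ 0.4644  0.6429  0.2109  1.966  -0.2398  0.5564  0.7236]
to pad in tool mm [72.9291  0.3795  0.0015] saddle rel tcp [ 61.5015  -0.217  -11.1257]
```

play_rows(series=[[0, 0, 0, 0, 0, 11, 25], [0, 0, 0, 0, 0, 10, 25], [0, 0, 0, 15, 0, 0, 25], [0, 0, 0, 15, 0, 0, 25], [0, 0, 0, 0, 0, 0, 25]])

```text
time_s: 21.65
tool_pos: [0.4314, -0.3179, 0.0263]
tcp_rot: [0.746, 0.666, 0.0, -0.001]
ft_force: [0.3, -0.3, -8.3]
gripper_width: 0.414
grasp_force: 81.3
```

```bash
python3 - <<'E'
from h import *
o,R=st(); p=env.camera("wrist"); g=p["img"]; cv2.imwrite("pics/w7.png",g[:,:,::-1])
m=(g.min(2)>190).astype(np.uint8); m[:80]=0;m[190:]=0;m[:,:270]=0;m[:,370:]=0
cs,_=cv2.findContours(m,0,2); c=max(cs,key=cv2.contourArea); e=cv2.fitEllipse(c); print(e)
z=o["tool_pos"][2]-.0473+.0584
S=ray(p,e[0],z); print("saddle",S)
hsv=cv2.cvtColor(g,cv2.COLOR_RGB2HSV); m=cv2.inRange(hsv,(20,130,60),(34,255,255)); m[150:]=0
cs,_=cv2.findContours(m,0,2); c=max(cs,key=cv2.contourArea); e=cv2.fitEllipse(c); print(e,cv2.contourArea(c))
Y=ray(p,e[0],.055); print("yellow",Y); print(R.T@(Y-S)*1000)
E
```

```text
t 21.65 tcp [ 0.4314 -0.3179  0.0263] yhead -6.44 tilt [-0.0002  0.0015 -1.    ] F [ 0.2671 -0.2978 -8.3107] w 35.3 gf 81.3 q [ 0.4203  0.6611  0.1956  2.0209 -0.2619  0.4841  0.6961]
((322.13775634765625, 133.1869354248047), (76.27277374267578, 77.12438201904297), 4.723202228546143)
saddle [ 0.4381 -0.2568  0.0374]
((321.19073486328125, -2.842517852783203), (101.96166229248047, 116.60958099365234), 179.2181396484375) 4378.5
yellow [ 0.4425 -0.2156  0.055 ]
[ 41.4883  -0.3016 -17.5084]
```

play_rows(series=[[0, 0, 0, 12, 0, 0, 25], [0, 0, 0, 12, 0, 0, 25], [0, 0, 0, 12, 0, 0, 25], [0, 0, 0, 6.8, 0, 0, 25], [0, 0, 0, 0, 0, 0, 25]])

```text
time_s: 22.32
tool_pos: [0.436, -0.2772, 0.0263]
tcp_rot: [0.746, 0.666, 0.0, -0.0]
ft_force: [0.5, -0.1, -7.1]
gripper_width: 0.414
grasp_force: 81.3
```

play_rows(series=[[0, 0, 0, 0, 0, 0, 25], [0, 0, 0, 0, 0, 0, 25], [0, 0, 0, 0, 0, 0, 25], [0, 0, 0, 0, 0, 0, 25], [0, 0, 0, 0, 0, 0, 25]])

```text
time_s: 22.95
tool_pos: [0.4358, -0.278, 0.0263]
tcp_rot: [0.747, 0.665, -0.0, -0.0]
ft_force: [-0.5, -0.5, -7.5]
gripper_width: 0.413
grasp_force: 81.3
```

```bash
python3 - <<'E'
from h import *
o,R=st(); p=env.camera("wrist"); g=p["img"]; cv2.imwrite("pics/w8.png",g[:,:,::-1])
S=o["tool_pos"]+R@np.array([61.5,-.2,-11])/1000; print("saddle calc",S)
hsv=cv2.cvtColor(g,cv2.COLOR_RGB2HSV); m=cv2.inRange(hsv,(20,130,60),(34,255,255)); m[250:]=0
cs,_=cv2.findContours(m,0,2); c=max(cs,key=cv2.contourArea); e=cv2.fitEllipse(c); print(e,cv2.contourArea(c))
Y=ray(p,e[0],.055); print("yellow",Y, R.T@(Y-S)*1000)
E
```

```text
t 22.95 tcp [ 0.4358 -0.278   0.0263] yhead -6.61 tilt [-0.  0. -1.] F [-0.5251 -0.5427 -7.5034] w 35.3 gf 81.3 q [ 0.3443  0.6452  0.2005  2.071  -0.2787  0.4504  0.6421]
saddle calc [ 0.4426 -0.2169  0.0373]
((321.47772216796875, 139.22093200683594), (90.92408752441406, 91.08987426757812), 147.45274353027344) 6502.0
yellow [ 0.4424 -0.2162  0.055 ] [  0.6062  -0.2707 -17.7215]
```

View pics/w8.png

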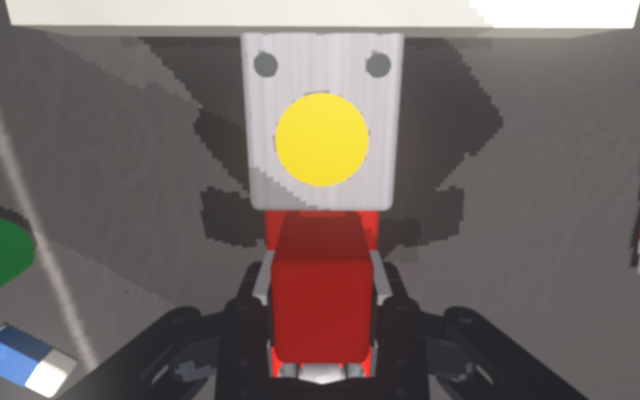

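The yellow mark at (321,139) is centred ahead of the jack, with the saddle 0.6 mm from it by calculation. Next: set it down, release and move over the handle.

play_rows(series=[[0, 0, 0, 0.5, 0, 2, 25], [0, 0, 0, 0, 0, 1.5, 25], [0, 0, 0, 0, 0, 0, 25], [0, 0, 0, 0, 0, 0, 60], [0, 0, 0, 0, 0, 0, 60]])

```text
time_s: 23.62
tool_pos: [0.4363, -0.2778, 0.023]
tcp_rot: [0.747, 0.665, 0.0, 0.001]
ft_force: [-0.1, -0.4, -0.1]
gripper_width: 0.702
grasp_force: 0.0
```

play_rows(series=[[0, 0, 0, 0, 0, 0, 60], [0, 0, 0, 0, 0, 0, 60], [0, 0, 0, 0, 0, -30, 60], [0, 0, 0, 0, 0, -50, 60], [0, 0, 0, 0, 0, -55, 60]])

```text
time_s: 24.25
tool_pos: [0.4354, -0.2772, 0.1589]
tcp_rot: [0.747, 0.665, -0.0, -0.001]
ft_force: [1.9, -0.1, -0.4]
gripper_width: 0.704
grasp_force: 0.0
```

play_rows(series=[[0, 0, 0, -40, 0, 0, 0], [0, 0, 0, -40, 0, 0, 0], [0, 0, 0, -42, 0, 0, 0], [0, 0, 0, 0, 0, 0, 0], [0, 0, 0, 0, 0, 0, 0]], newtons=30)

```text
time_s: 24.88
tool_pos: [0.4217, -0.398, 0.1575]
tcp_rot: [0.747, 0.665, 0.0, -0.0]
ft_force: [-0.1, -0.8, -0.7]
gripper_width: -0.001
grasp_force: 0.0
```

```bash
python3 - <<'E'
from h import *
o,R=st()
u=np.array([-np.sin(np.radians(-6.6)),np.cos(np.radians(-6.6))]); S=np.array([.4427,-.2166])
H=S-u*.182; print("expected handle pad",H)
for c in ("scene","side"):
    p=env.camera(c); spots(p,["saddle_top","handle_pad","jack"]); cv2.imwrite(f"pics/k9{c}.png",p["img"][:,:,::-1])
to([*H,.105])
E
```

```text
t 24.88 tcp [ 0.4217 -0.398   0.1575] yhead -6.61 tilt [-0.0004  0.0009 -1.    ] F [-0.1344 -0.7754 -0.6558] w -0.0 gf 0.0 q [ 0.4773  0.5296  0.3055  1.7977 -0.205   0.846   0.7648]
expected handle pad [ 0.4218 -0.3974]
saddle_top [([0.4389, -0.2157, 0.0336], 0.51)]
handle_pad [([0.4201, -0.3948, 0.0976], 0.72), ([0.4446, -0.2167, 0.0409], 0.32)]
jack [([0.4367, -0.2756, 0.0039], 0.56)]
saddle_top []
handle_pad [([0.4221, -0.3972, 0.0947], 0.74)]
jack [([0.4364, -0.28, -0.0035], 0.97)]
t 25.27 tcp [ 0.4221 -0.3982  0.1579] yhead -6.56 tilt [ 0.0001  0.     -1.    ] F [-1.0349  0.2387 -0.4929] w 0.4 gf 0.0 q [ 0.4766  0.5293  0.306   1.7972 -0.2047  0.846   0.7652]
shift mm [ 0.7633 -0.3935 52.8867]
```

play_rows(series=[[0, 0, 0, 0, 0, 30, 0], [0, 0, 0, 0, 0, 20, 0], [0, 0, 0, 0, 0, 8, 0], [0, 0, 0, 0, 0, 0, 0], [0, 0, 0, 0, 0, 0, 0]])

```text
time_s: 25.9
tool_pos: [0.4221, -0.3988, 0.1005]
tcp_rot: [0.747, 0.665, 0.0, 0.0]
ft_force: [0.2, 0.7, 0.1]
gripper_width: 0.007
grasp_force: 0.2
```

play_rows(series=[[0, 0, 0, -2, 0, 4, 0], [0, 0, 0, -2.5, 0, 4, 0], [0, 0, 0, -2.3, 0, 4, 0], [0, 0, 0, -2.0, 0, 5, 0], [0, 0, 0, 0, 0, 0, 0]])

```text
time_s: 26.52
tool_pos: [0.4211, -0.4078, 0.0826]
tcp_rot: [0.747, 0.665, -0.0, 0.0]
ft_force: [1.0, -0.4, 3.8]
gripper_width: -0.001
grasp_force: 1.8
```

```bash
python3 - <<'E'
from h import *
st()
for c in ("scene","side"):
    p=env.camera(c); spots(p,["handle_pad","jack"])
E
```

```text
t 26.52 tcp [ 0.4211 -0.4078  0.0826] yhead -6.61 tilt [ 0.0004 -0.0005 -1.    ] F [ 1.0426 -0.3717  3.8435] w -0.1 gf 1.8 q [ 0.5213  0.6307  0.2642  1.8538 -0.2448  0.688   0.8116]
handle_pad [([0.419, -0.403, 0.0798], 0.86), ([0.4147, -0.1374, 0.0505], 0.49)]
jack [([0.4377, -0.2782, 0.0036], 0.62), ([0.4176, -0.135, 0.0531], 0.6)]
handle_pad [([0.423, -0.4072, 0.0814], 0.62), ([0.4228, -0.0604, 0.0529], 0.27)]
jack [([0.4362, -0.2825, 0.0006], 0.95)]
```

play_rows(series=[[0, 0, 0, -1.2, 0, 4, 0], [0, 0, 0, -1.1, 0, 4, 0], [0, 0, 0, -1, 0, 4, 0], [0, 0, 0, -0.9, 0, 4, 0], [0, 0, 0, -0.7, 0, 4, 0]])

```text
time_s: 27.45
tool_pos: [0.4202, -0.4126, 0.0626]
tcp_rot: [0.747, 0.665, -0.0, 0.0]
ft_force: [0.5, -2.9, 5.1]
gripper_width: 0.002
grasp_force: 2.3
```

play_rows(series=[[0, 0, 0, -0.5, 0, 3.5, 0], [0, 0, 0, -0.4, 0, 3.5, 0], [0, 0, 0, -0.3, 0, 3.5, 0], [0, 0, 0, -0.1, 0, 3.5, 0], [0, 0, 0, 0, 0, 2, 0]])

```text
time_s: 28.08
tool_pos: [0.42, -0.4141, 0.0467]
tcp_rot: [0.747, 0.665, -0.0, 0.0]
ft_force: [1.3, -3.5, 5.5]
gripper_width: 0.001
grasp_force: 3.0
```

```bash
python3 - <<'E'
from h import *
st()
for c in ("scene","side"):
    p=env.camera(c); spots(p,["handle_pad","lift_pad","pocket_1"])
E
```

```text
t 28.07 tcp [ 0.42   -0.4141  0.0467] yhead -6.63 tilt [ 0.0001 -0.0008 -1.    ] F [ 1.3433 -3.4535  5.4978] w 0.0 gf 3.0 q [ 0.5468  0.6841  0.2408  1.8695 -0.2623  0.618   0.8346]
handle_pad [([0.4194, -0.4105, 0.0473], 0.93)]
lift_pad [([0.4433, -0.2177, 0.0653], 0.56)]
pocket_1 [([0.4158, -0.1375, 0.0687], 0.84), ([0.4868, -0.139, 0.0694], 0.74), ([0.4933, -0.0616, 0.0588], 0.73), ([0.4248, -0.055, 0.0597], 0.69), ([0.4997, -0.067, 0.0573], 0.42)]
handle_pad [([0.4233, -0.4099, 0.0457], 0.73)]
lift_pad []
pocket_1 [([0.4889, -0.1419, 0.0717], 0.65), ([0.4938, -0.0662, 0.0574], 0.62)]
```

play_rows(series=[[0, 0, 0, 0, 0, 2, 0], [0, 0, 0, 0, 0, 1.5, 0], [0, 0, 0, 0, 0, 1, 0], [0, 0, 0, 0, 0, 0, 0], [0, 0, 0, 0, 0, 0, 0]])

```text
time_s: 29.1
tool_pos: [0.4201, -0.4141, 0.0426]
tcp_rot: [0.747, 0.665, -0.0, 0.0]
ft_force: [0.2, -3.2, 9.5]
gripper_width: 0.003
grasp_force: 4.6
```

play_rows(series=[[0, 0, 0, 0, 0, 1, 0], [0, 0, 0, 0, 0, 0, 0], [0, 0, 0, 0, 0, 0, 0], [0, 0, 0, 0, 0, 0, 0], [0, 0, 0, 0, 0, 0, 0]])

```text
time_s: 29.72
tool_pos: [0.4201, -0.4141, 0.0421]
tcp_rot: [0.747, 0.665, -0.0, 0.001]
ft_force: [-1.3, -1.4, 14.7]
gripper_width: -0.0
grasp_force: 7.4
```

```bash
python3 - <<'E'
from h import *
st(); ims=[]
for c,(x,y) in {"scene":(190,140),"side":(230,120)}.items():
    p=env.camera(c); spots(p,["handle_pad","bottle_blue","bottle_orange"])
    ims.append(cv2.resize(p["img"][y:y+170,x:x+130],(400,523),interpolation=cv2.INTER_CUBIC))
cv2.imwrite("pics/end.png",np.hstack(ims)[:,:,::-1])
E
```

```text
t 29.73 tcp [ 0.4201 -0.4141  0.0421] yhead -6.63 tilt [ 0.0007 -0.0009 -1.    ] F [-1.2509 -1.3948 14.7374] w -0.0 gf 7.4 q [ 0.5492  0.6905  0.2373  1.8726 -0.265   0.6078  0.837 ]
handle_pad [([0.4188, -0.4123, 0.043], 0.84)]
bottle_blue [([0.4179, -0.131, 0.0687], 0.89)]
bottle_orange [([0.4236, -0.051, 0.0552], 0.92), ([0.2717, -0.263, -0.0055], 0.64), ([0.5019, -0.0663, 0.0564], 0.23)]
handle_pad [([0.4222, -0.4122, 0.0417], 0.49)]
bottle_blue []
bottle_orange []
```

View pics/end.png

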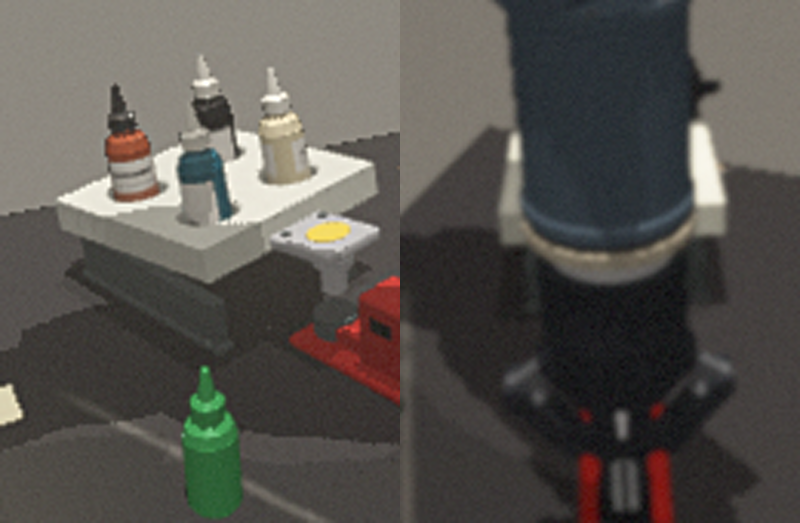

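The tray is raised on the jack, with the saddle under the yellow pad at (330,280) in the left crop. All four bottles are standing, and the handle is at its stop (pad z = 42 mm, 15 N).

```bash
python3 -c "
from rig import env
print(env.hand_in())"
```

```text
the job is handed in; nothing more can be done
None
```

The job is handed in: all four bottles are standing in their pockets, the jack alone is raising the lug side of the tray, and the arm is still holding the handle at its stop with about 15 N.

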